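Lay up a crossed-slat trivet and hold it in the glue-up press

TASK

Finish laying up the wooden trivet in the green lever press: lay the two loose slats across the two that already lie on its bed, one near each end, so that they form a square like a noughts-and-crosses frame, and let go of them. Then swing the sprung lever down by its cross handle until the pad bears on the upper slats and about 10 mm of the gauge pin stands out of the sleeve on the lever (green showing, no red), and finish while holding it there; the lever springs open if released. Leave the other things on the table where they are.

Things in the scene. Friction and masses are not known exactly. Their poses are not given: they have to be found in the camera images.
- press: Fixed lever press; plywood bed 145 x 245 mm, 18 mm thick. Origin: on the table, under the middle of the work place. x across the lever, y from the work place to the hinge, z up. A 6 mm high aluminium ledge across each end of the work place, at x = +-65 mm. With the lever open the pad stands well away on the hinge side, and slats can be laid from above.
- press_bed (a point): Middle of the work place on the bed's top: x = 0, y = 0, z = 18 mm in the press's axes.
- press_hinge (a point): Hinge axis of the lever, parallel to the press's x, at y = 120 mm, z = 91 mm in the press's axes, between two green plates (x within +-26 mm, up to z = 107 mm). The lever is a green bar 18 mm square.
- press_pad_mid (a point): Middle of the lower face of the aluminium pad (110 mm along x, 100 mm along the bar, 10 mm thick), which swivels to lie flat. It hangs on a sprung stem 120 mm along the bar from the hinge axis, 55 mm below the bar's middle line when not pressed.
- press_grip (a point): Middle of the cross handle, moving with the lever, 220 mm from the hinge axis: a round steel bar 14 mm in diameter, parallel to the hinge axis (the press's x), reaching 70 mm to either side (black end collars on the last few mm). The green bar ends here (x within +-9 mm), so take the handle to one side, about 45 mm from the middle.
- press_lever (a joint): Lever angle, rad. 0: open, bar leaning 0.35 past upright, away from the work place, handle 298 mm high. Grows as it swings over and down; 1.92: bar level (handle 91 mm high, at y = -100 mm in the press's axes). A spring opens it: 1 to 4 N at the handle. With two layers of slats (top 46 mm above the table) the pad meets them at about 1.84; at 1.92 the foot is in by about 10 mm. Stop at 2.05.
- press_foot (a joint): How far the pad's sprung stem is pushed back into the lever, m: 0 free, at most 0.020. As much of the gauge pin (17 mm diameter) stands out of the dark sleeve on the bar's far side: first 6 mm white, next 8 mm green, the rest red. Spring 0.5 N/mm with 1.5 N preload (6.5 N at 10 mm); 10 mm takes about 18 mm of handle travel.
- slat_a: Loose pale wooden slat 120 x 22 x 14 mm lying flat on the table; origin at the middle of its underside, x along its length, z up. About 30 g.
- slat_b: Second loose slat, the same as slat_a.
- lower_slat_1: Slat of the same size lying loose on the press's bed between the two ledges, along the press's x, its middle 36 mm from the middle of the work place on the side away from the hinge (y = -36 mm). Origin at the middle of its underside, x along its length.
- lower_slat_2: The other slat of the lower layer, 36 mm from the middle towards the hinge (y = +36 mm).
- test_cup_1: Bystander: small two-coloured terracotta test cup, 64 mm wide, 63 mm high, at the back of the table; origin at the middle of its foot.
- jar_iron: Bystander: glass jar with black lid, 52 mm wide, 94 mm high, at the back; origin at the middle of its foot.
- jar_cobalt: Bystander: glass jar with whitish lid, 56 mm wide, 89 mm high, at the left; origin at the middle of its foot.

How it is judged:
By the outcome, as a careful person would: the job done as asked, in the order asked, and still so for the second after the job is handed in, while the arm keeps its last pose, push and grip.
It also fails if it takes over 72 s, if anything falls off the work surface, if the arm or the gripper's body presses on something with over 40 N, if the wrist force passes 120 N, or if a joint passes its speed limit or range.

ROBOT

A 6-joint arm with a two-finger parallel gripper is mounted at the origin on the work surface; the furniture and walls round the work are solid. World frame = base frame: x ahead of the robot, y to its left, z up, the work surface at z = 0. Lengths are in m, angles in rad, forces in N, time in s.
With the tool pointing down it reaches from about 0.225 to 0.875 m from the base axis. Payload 3.4 kg.
Tool frame: the origin (TCP) lies on the centre line of the jaws, within the pads' length; the fingertips stand 14 mm ahead of it and the grasp point (between the pads) lies 5 mm behind it; z points along the fingers, y is the line along which they close (so a half turn about z gives the same grasp; the last joint's range is limited). The gripper opens to 85 mm and grips with 20 to 120 N. Pads are 22 mm wide; open, the fingers measure 114 mm over their backs; the gripper's body (76 mm by 85 mm) begins 54 mm behind the grasp point. The pads swing forward as they close: fully open they stand 13 mm farther back than shut.
Start: joints at [1.182, 0.276, 1.505, -0, 1.361, -0.121], TCP at [0.152, 0.555, 0.245] pointing down, gripper open.
Joint ranges: [-2.89, 2.89], [-0.75, 2.08], [0.22, 2.7], [-1.18, 4.32], [0.11, 2.71], [-2.7, 2.7]. Speed limits (rad/s): [2.57, 2.57, 3.14, 3.14, 3.14, 3.14].

INTERFACE

Orientations are given as a unit quaternion [w, x, y, z].
In Python, from rig import manip, eyes gives the robot as it stands.
- The arm moves only by the shell command python3 -m creep 'ROWS' [FORCE]. ROWS is JSON, a list of rows, each a list of 5 numbers: the opening, from 0 (shut) to 1 (fully open), then the shift along the tool's x, y, z normalised to -1 to 1, where 1 is 0.5 m, then the turn about the tool's z normalised to -1 to 1, where 1 is 360 degrees. In form: [[fingers, dx, dy, dz, spin], ...]. A call has 1 to 10 rows; each row is the pose to reach, as a shift and turn from the pose commanded when the call began, along the tool's axes at that moment, turning the shorter way round; what a row does not reach only later rows make up. A row lasts 1/10 s, in which the tool goes at most 50 mm and 8.59 degrees, less where a joint would pass 70% of its speed; a pose out of reach is approached as far as the arm can. A call with a number of a shift or a turn outside -1 to 1 is refused whole. A call with a gripper value outside its range is refused whole. The fingers move at their own pace and stop on an object; FORCE is the grip in N (left out, the last holds). Time passes only in rows, so rows that repeat a pose let the fingers close. It gives the time, the measured TCP pose, the force, the opening and the grip force at its end, in the units of the state.
- manip.get_state(): the state, without advancing time (a new reading comes with each control period).
- eyes.get_image(name): name is "scene" or "top"; returns a dict with "frame" (384x512x3 uint8, red, green, blue), "fx", "fy", "cx", "cy" (pixels), "k1" (the pictures are not rectified: a ray, as slopes to the right and down, at radius r is drawn at 1 + k1 r^2 times it, then the intrinsics apply), "R" (3x3) and "t" (3): a world point X has camera coordinates R X + t. Camera axes: x right, y down, z forward; pixel columns grow to the right and rows downward; lengths in m; the calibration is good to about 2 mm. A picture is of the moment at which its call begins. There is no depth.
- manip.sign_off(): hands the job in; it is judged then, once.
Trained networks look in the newest picture that a camera, given by its name, has taken for a name from the list of things; names that differ only in an ending like _2 or _b are one class to them, and where a whole thing is asked for, a point or a joint stands for the part that bears it (a point fixed in the world has none). Each returns a list of dicts, best first, with "confidence" (0 to 1); they miss things now and then, are a little off and sometimes report something else, mostly with a low value. They report only what shows in the picture. A call takes as long as a camera call.
- eyes.regions_of(camera, label): "mask" (384x512 bool, what is visible of it) and "bbox" ([left, top, right, bottom] in pixels, round what is visible of it).
- eyes.place_of(camera, label): "centre" ([column, row] in pixels: a listed point, or the origin of a listed thing).
The state is a dict: "clock": time; "qpos": joint angles; "qd": joint speeds; "effort": joint torques, N m; "position": TCP position; "ee_rot": TCP orientation; "contact_force": force on the tool from outside, world axes, zero at the start; "moment": the same for the moment, N m; "width": finger opening in m; "gripper_force": force on a finger pad.
Only numpy, scipy, OpenCV 4.12 (cv2) and the standard library are available. Lean on these libraries where they do the work, as an engineer would, in place of code of your own. Each camera call takes 0.05 s, during which the arm holds its last target. There are 200 camera calls.

## Working session

There is one attempt and no reset: what is moved stays moved. The work goes in short steps, Python scripts to look and compute and a shell command to move; the robot and the scene stay as the last step left them, time stands still between calls to the robot, and variables do not carry over. Pictures are saved under pics/ and viewed, at most 10 in all, crops included, and the job is handed in when it is done.

```bash
ls; mkdir -p pics
cat > h.py <<'E'
import numpy as np, cv2
from rig import manip, eyes
def ray(im,uv):
    xd=(uv[0]-im['cx'])/im['fx']; yd=(uv[1]-im['cy'])/im['fy']
    x,y=xd,yd
    for _ in range(20):
        s=1+im['k1']*(x*x+y*y); x,y=xd/s,yd/s
    R=np.array(im['R']);t=np.array(im['t'])
    return -R.T@t, R.T@np.array([x,y,1])
def at_z(im,uv,z):
    c,d=ray(im,uv); return c+d*(z-c[2])/d[2]
def proj(im,X):
    p=np.array(im['R'])@np.array(X)+np.array(im['t']); x,y=p[:2]/p[2]; s=1+im['k1']*(x*x+y*y)
    return np.array([im['fx']*x*s+im['cx'],im['fy']*y*s+im['cy']])
def save(im,name): cv2.imwrite('pics/'+name,im['frame'][:,:,::-1])
def rect(im,mask,z):
    # outline of mask on plane z -> min area rect
    c=max(cv2.findContours(mask.astype(np.uint8),cv2.RETR_EXTERNAL,cv2.CHAIN_APPROX_NONE)[0],key=cv2.contourArea)
    P=np.array([at_z(im,p[0],z)[:2] for p in c])*1000
    (cx,cy),(w,h),a=cv2.minAreaRect(P.astype(np.float32))
    if w<h: w,h,a=h,w,a+90
    return np.round([cx,cy,w,h,(a+90)%180-90],1)
E
python3 - <<'E'
from h import *
s=manip.get_state(); print(s['clock'],s['position'],s['ee_rot'],s['contact_force'])
for n in ['top','scene']:
    im=eyes.get_image(n); save(im,n+'0.png'); print(n,'cam',-np.array(im['R']).T@im['t'])
    for l in ['slat_a','lower_slat_1']:
        for r in eyes.regions_of(n,l): print(l,'reg',round(r['confidence'],2),r['bbox'],rect(im,r['mask'],.014), rect(im,r['mask'],.032))
    for l,z in [('press',0),('press_bed',.018),('press_hinge',.091),('press_grip',.298),('press_pad_mid',.2),('slat_a',0),('lower_slat_1',.018)]:
        for r in eyes.place_of(n,l): print(l,round(r['confidence'],2),np.round(r['centre'],1),np.round(at_z(im,r['centre'],z)*1000))
E
```

```text
pics
0.0 [0.15196739 0.554042   0.24441458] [-2.21808621e-04  1.33480126e-01  9.91051053e-01 -9.03723355e-04] [-0.2251484   0.55333039 -0.32468172]
top cam [0.30765232 0.01348037 1.25738076]
slat_a reg 0.61 [339.3, 188.1, 349.6, 232.0] [ 509.7 -282.1  118.4   22.1   -5.3] [ 506.8 -277.9  116.7   21.8   -5.3]
slat_a reg 0.5 [301.7, 178.9, 316.5, 215.0] [ 551.  -168.9  119.1   23.9    9. ] [ 547.5 -166.2  117.4   23.5    9. ]
lower_slat_1 reg 0.79 [219.5, 187.6, 227.7, 228.1] [538.4  88.4 125.5  24.4   3.2] [535.   87.3 123.7  24.    3.2]
lower_slat_1 reg 0.78 [245.8, 186.0, 257.6, 224.9] [538.9  19.6 126.3  28.    4.1] [535.5  19.5 124.5  27.6   4.1]
press 0.77 [233.3 205. ] [541.  63.   0.]
press 0.47 [223.9 204.8] [543.  93.   0.]
press 0.42 [341.8 208.7] [ 514. -280.    0.]
press_bed 0.91 [236.3 205.2] [536.  53.  18.]
press_hinge 0.71 [196.7 201.6] [539. 167.  91.]
press_grip 0.77 [151.  186.3] [541. 251. 298.]
press_pad_mid 0.75 [191.7 195.5] [535. 166. 200.]
slat_a 0.75 [341.4 210.3] [ 509. -278.    0.]
slat_a 0.52 [305.9 195.5] [ 562. -170.    0.]
lower_slat_1 0.73 [223.8 208.8
[... 389 characters left out ...]
, 272.2, 238.9] [543.9  24.8 125.5  29.3   1.7] [533.6  15.8 123.3  28.8   1.7]
lower_slat_1 reg 0.7 [227.7, 199.2, 255.3, 225.5] [540.3  94.9 123.2  27.4   2.7] [530.   84.7 121.   26.9   2.7]
press 0.67 [249.8 222.4] [536.  51.   0.]
press 0.62 [242.7 212.7] [550.  93.   0.]
press_bed 0.78 [250.3 218. ] [540.  51.  18.]
press_hinge 0.93 [217.9 185.9] [528. 170.  91.]
press_grip 0.95 [192.4 123.4] [528. 246. 298.]
press_pad_mid 0.9 [217.1 156.6] [544. 177. 200.]
slat_a 0.68 [311.  260.3] [ 545. -175.    0.]
slat_a 0.55 [337.1 288.2] [ 518. -283.    0.]
slat_a 0.18 [192.9 119.9] [774. 554.   0.]
lower_slat_1 0.65 [244.  212.4] [544.  81.  18.]
lower_slat_1 0.49 [251.5 222.7] [528.  37.  18.]
```

Run:
```python
from h import *
im=cv2.imread('pics/top0.png'); a=cv2.resize(im[140:270,130:370],None,fx=3.3,fy=3.3,interpolation=cv2.INTER_CUBIC)
cv2.imwrite('pics/top0c.png',a)
im=cv2.imread('pics/scene0.png'); a=cv2.resize(im,None,fx=1.5,fy=1.5,interpolation=cv2.INTER_CUBIC)
cv2.imwrite('pics/scene0c.png',a)
```

```text
(no output)
```

View pics/top0c.png

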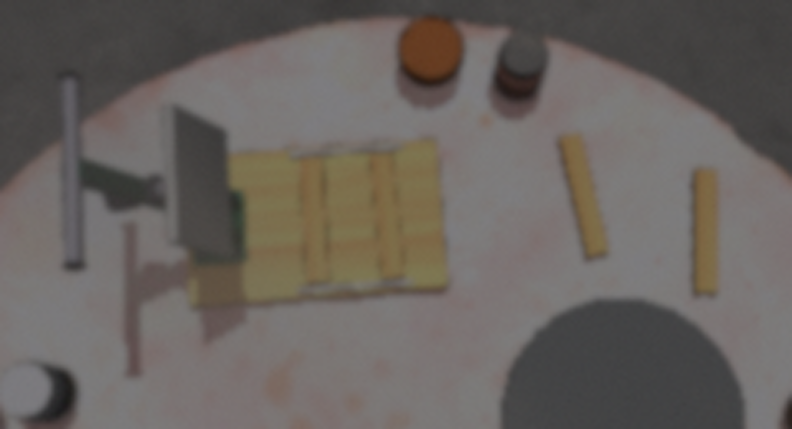

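View pics/scene0c.png

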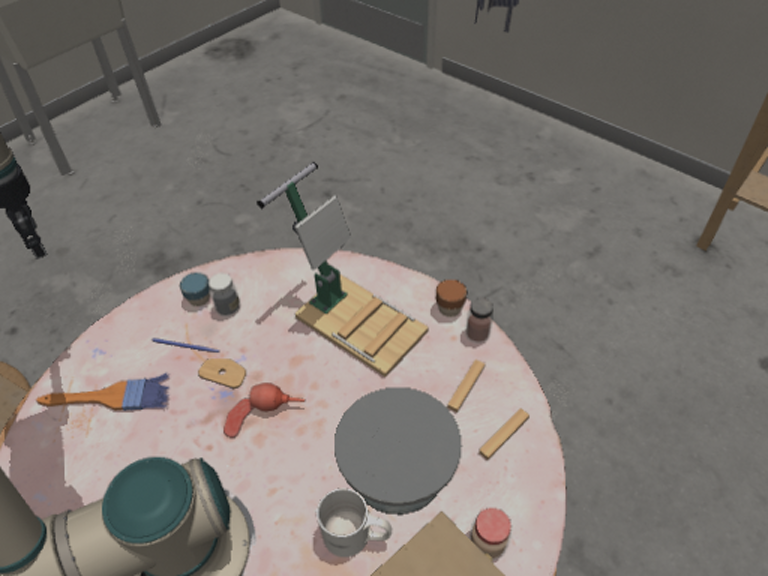

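The top view shows the press bed on the left: lower slats at crop columns 313 and 388, open lever and pad at 60–230, and bed corners on the right at (436,138) and (447,290). The loose slats are at crop (583,197) and (705,232). The scene view agrees. Next I'll refine the press yaw and work out the first move.

```bash
cat >> h.py <<'E'
def go(xyz,close_deg,s=None):
    "rows numbers to reach xyz (mm) with the closing line at close_deg (mod 180)"
    s=s or manip.get_state(); w,x,y,z=s['ee_rot']
    from scipy.spatial.transform import Rotation as Ro
    R=Ro.from_quat([x,y,z,w]).as_matrix()
    d=R.T@(np.array(xyz)/1000-s['position'])/.5
    cur=np.degrees(np.arctan2(R[1,1],R[0,1])); t=(close_deg-cur+90)%180-90
    print('row',np.round(d,4),'spin',round(-t/360,4),'or',round(-(t-np.sign(t)*180)/360,4),'| cur',np.round(s['position']*1000,1),round(cur,1),'q6',round(s['qpos'][5],2),'F',np.round(s['contact_force'],1),'w',round(s['width']*1000,1),'t',round(s['clock'],2))
E
python3 - <<'E'
from h import *
im=eyes.get_image('top')
f=lambda u,v,z=.018:at_z(im,(u/3.3+130,v/3.3+140),z)*1000
for n,p in dict(rf=(436,138),rn=(447,290),ln=(190,305),lf=(230,155)).items(): print(n,np.round(f(*p)))
# refine with yellow bed edges
r=[x for x in eyes.regions_of('top','press')]
for x in r: print(round(x['confidence'],2),x['bbox'])
for z in (14,): go((549,-171,120),99)
E
```

```text
rf [608. -31.  18.]
rn [461. -35.  18.]
ln [458. 206.  18.]
lf [600. 167.  18.]
0.94 [146.4, 159.1, 267.4, 232.2]
row [-1.1493 -1.1893  0.2506] spin -0.0676 or 0.4324 | cur [152.2 554.5 245.3] 74.7 q6 -0.12 F [ 0.5 -0.7 -0.1] w 84.9 t 1.1
```

```bash
python3 -m creep '[[0.6,-0.58,-0.6,0,-0.03],[0.6,-0.58,-0.6,0,-0.068],[0.6,-0.58,-0.6,0,-0.068],[0.6,-0.58,-0.6,0,-0.068],[0.6,-0.58,-0.6,0,-0.068],[0.6,-0.58,-0.6,0,-0.068],[0.6,-0.58,-0.6,0,-0.068],[0.6,-0.58,-0.6,0,-0.068],[0.6,-0.58,-0.6,0,-0.068],[0.6,-0.58,-0.6,0,-0.068]]' 30; python3 -c "
from h import *
go((549,-171,100),99)"
```

```text
clock: 2.1
position: [0.3538, 0.1863, 0.2455]
ee_rot: [0.001, -0.077, 0.997, -0.0]
contact_force: [-0.5, 0.5, 0.9]
width: 0.0512
gripper_force: 0.0
row [-0.2756 -0.7659  0.2919] spin -0.0004 or 0.4996 | cur [353.8 186.3 245.5] 98.8 q6 -1.41 F [-0.5  0.5  0.9] w 51.2 t 2.1
```

```bash
python3 -m creep '[[0.6,-0.276,-0.766,0.15,0],[0.6,-0.276,-0.766,0.15,0],[0.6,-0.276,-0.766,0.29,0],[0.6,-0.276,-0.766,0.29,0],[0.6,-0.276,-0.766,0.29,0],[0.6,-0.276,-0.766,0.29,0],[0.6,-0.276,-0.766,0.29,0],[0.6,-0.276,-0.766,0.29,0],[0.6,-0.276,-0.766,0.29,0],[0.6,-0.276,-0.766,0.29,0]]'
python3 - <<'E'
from h import *
go((549,-171,17),99)
for n in ['top','scene']:
    im=eyes.get_image(n)
    for r in eyes.regions_of(n,'slat_a'): print(round(r['confidence'],2),rect(im,r['mask'],.014))
    if n=='scene':
        u=proj(im,(.549,-.171,.03)).astype(int); a=im['frame'][max(u[1]-60,0):u[1]+60,u[0]-75:u[0]+75,::-1]; cv2.imwrite('pics/s1.png',cv2.resize(a,None,fx=4,fy=4,interpolation=2))
E
```

```text
clock: 3.1
position: [0.5515, -0.1698, 0.098]
ee_rot: [-0.0, -0.079, 0.997, 0.0]
contact_force: [-0.2, -0.0, -0.3]
width: 0.0513
gripper_force: 0.0
row [ 0.0053 -0.0015  0.162 ] spin 0.0 or -0.5 | cur [ 551.5 -169.8   98. ] 99.0 q6 -2.15 F [-0.2 -0.  -0.3] w 51.3 t 3.1
0.52 [ 542.7 -282.    52.1   15.8   -5.3]
0.86 [ 505.4 -283.6  128.1   24.9   -5.4]
0.75 [ 548.4 -170.8  124.8   26.5    9.1]
```

View pics/s1.png

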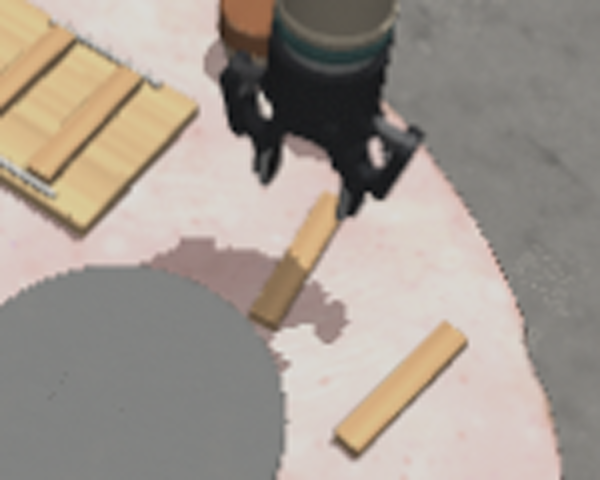

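The gripper straddles slat_b at crop (300,255), closing across it, so I'll go down and grip.

```bash
python3 -m creep '[[0.6,0.005,-0.001,0.08,0],[0.6,0.005,-0.001,0.13,0],[0.6,0.005,-0.001,0.16,0],[0.6,0.005,-0.001,0.16,0],[0.1,0.005,-0.001,0.16,0],[0.1,0.005,-0.001,0.16,0],[0.1,0.005,-0.001,0.16,0],[0.1,0.005,-0.001,0.16,0]]' 30;  python3 -c "
from h import *
go((571,54,130),2)"
```

```text
clock: 4.1
position: [0.5483, -0.1686, 0.022]
ee_rot: [0.001, -0.08, 0.997, -0.0]
contact_force: [0.4, 2.0, 6.1]
width: 0.0211
gripper_force: 30.3
row [-0.1162  0.4321 -0.2161] spin -0.2302 or 0.2698 | cur [ 548.3 -168.6   22. ] 99.1 q6 -2.15 F [0.4 2.  6.1] w 21.1 t 4.1
```

```bash
python3 -m creep '[[0.1,0,0,-0.1,0],[0.1,0,0,-0.2,0.02],[0.1,0,0,-0.22,0.04],[0.1,-0.02,0.1,-0.22,0.06],[0.1,-0.05,0.2,-0.22,0.09],[0.1,-0.08,0.3,-0.22,0.11],[0.1,-0.11,0.4,-0.22,0.135],[0.1,-0.116,0.432,-0.22,0.16],[0.1,-0.116,0.432,-0.22,0.18],[0.1,-0.116,0.432,-0.22,0.2]]'; python3 -c "
from h import *
go((571,54,130),2)"
```

```text
clock: 5.1
position: [0.57, 0.0554, 0.1307]
ee_rot: [0.0, 0.516, 0.856, 0.0]
contact_force: [-0.4, -0.3, -0.1]
width: 0.0211
gripper_force: 29.7
row [-0.0033  0.0004  0.0014] spin 0.0718 or -0.4282 | cur [570.   55.4 130.7] 27.8 q6 -0.51 F [-0.4 -0.3 -0.1] w 21.1 t 5.1
```

```bash
python3 -m creep '[[0.1,0,0,0,0.024],[0.1,-0.003,0,0.03,0.048],[0.1,-0.003,0,0.06,0.072],[0.1,-0.003,0,0.08,0.072],[0.1,-0.003,0,0.08,0.072],[0.1,-0.003,0,0.08,0.072]]'
python3 - <<'E'
from h import *
go((571,54,54),2)
for n in ['top','scene']:
    im=eyes.get_image(n); save(im,n+'2.png')
    for l in ['slat_a','lower_slat_1']:
        for r in eyes.regions_of(n,l): print(n,l,round(r['confidence'],2),r['bbox'],rect(im,r['mask'],.082),rect(im,r['mask'],.032))
    u=proj(im,(.535,.053,.05)).astype(int); a=im['frame'][u[1]-40:u[1]+40,u[0]-50:u[0]+50,::-1]; cv2.imwrite('pics/c%s2.png'%n,a)
a=np.hstack([cv2.resize(cv2.imread('pics/c%s2.png'%n),None,fx=4,fy=4,interpolation=2) for n in ['top','scene']]); cv2.imwrite('pics/c2.png',a)
E
```

```text
clock: 5.7
position: [0.571, 0.0525, 0.0905]
ee_rot: [0.0, 0.693, 0.721, 0.0]
contact_force: [0.3, -0.3, 0.4]
width: 0.0209
gripper_force: 29.7
row [0.0031 0.0001 0.0731] spin 0.0007 or -0.4993 | cur [571.   52.5  90.5] 2.2 q6 -0.07 F [ 0.3 -0.3  0.4] w 20.9 t 5.7
top slat_a 0.54 [338.5, 191.0, 348.9, 228.8] [ 497.3 -265.7  114.8   26.7   -5.5] [ 505.3 -277.5  119.7   27.9   -5.5]
top slat_a 0.5 [218.8, 185.0, 249.1, 195.0] [569.5  87.8  39.2  24.5  87.5] [580.7  91.   40.9  25.6  87.5]
top lower_slat_1 0.62 [216.7, 185.2, 248.8, 196.6] [569.7  92.3  30.   24.7  88.3] [580.9  95.7  31.2  25.8  88.3]
top lower_slat_1 0.43 [218.9, 196.2, 228.8, 207.4] [545.   85.5  24.5  20.9  -1.7] [555.1  88.6  25.5  21.8  -1.7]
top lower_slat_1 0.42 [245.4, 194.6, 251.6, 202.5] [543.9  24.4  21.3  11.9  -2.3] [553.9  24.9  22.2  12.5  -2.3]
scene slat_a 0.7 [318.8, 271.1, 351.3, 305.8] [ 471.1 -297.2  116.4   24.2   -3.4] [ 498.  -287.3  122.4   25.4   -3.4]
scene slat_a 0.68 [258.6, 200.5, 274.3, 215.3] [567.7  13.7  65.5  30.7 -86.4] [599.7  39.8  68.9  32.3 -86.4]
scene lower_slat_1 0.6 [227.7, 202.8, 251.5, 224.0] [497.5  57.4 103.6  28.2   2.7] [525.7  85.8 108.9  29.6   2.7]
scene lower_slat_1 0.56 [172.9, 118.5, 285.4, 251.7] [562.6 210.2 612.6 213.3  67.2] [594.3 246.6 644.4 224.3  67.2]
scene lower_slat_1 0.55 [241.5, 208.6, 271.2, 238.6] [500.2  -9.3 107.6  27.4   1.7] [528.6  15.7 113.2  28.8   1.7]
```

View pics/c2.png

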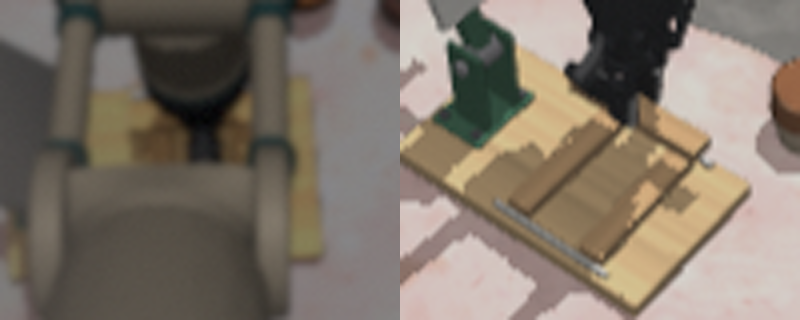

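```bash
python3 -m creep '[[0.1,0.006,0,0.03,0],[0.1,0.006,0,0.05,0],[0.1,0.006,0,0.06,0],[0.1,0.006,0,0.066,0],[0.1,0.006,0,0.07,0],[0.1,0.006,0,0.072,0],[0.1,0.006,0,0.072,0]]'
```

```text
clock: 6.7
position: [0.5708, 0.0555, 0.0544]
ee_rot: [0.0, 0.694, 0.72, 0.0]
contact_force: [-0.4, -0.8, -0.5]
width: 0.021
gripper_force: 29.7
```

```bash
for i in 1; do python3 -m creep '[[0.1,0,0,0.003,0],[0.1,0,0,0.003,0]]'; python3 -m creep '[[0.1,0,0,0.003,0],[0.1,0,0,0.003,0]]'; done
```

```text
clock: 6.9
position: [0.5711, 0.0555, 0.054]
ee_rot: [0.0, 0.694, 0.72, 0.0]
contact_force: [-1.3, 0.2, 6.4]
width: 0.0206
gripper_force: 30.3
clock: 7.1
position: [0.5711, 0.0555, 0.0539]
ee_rot: [0.001, 0.694, 0.72, 0.001]
contact_force: [-4.0, 0.3, 14.4]
width: 0.0207
gripper_force: 31.2
```

```bash
python3 -m creep '[[0.1,0,0,-0.004,0],[0.1,0,0,-0.004,0],[0.42,0,0,-0.004,0],[0.42,0,0,-0.004,0],[0.42,0,0,-0.004,0],[0.42,0,0,-0.006,0],[0.42,0,0,-0.02,0],[0.42,0,0,-0.08,0],[0.42,0,0,-0.15,0],[0.42,0,0,-0.15,0]]';  python3 -c "
from h import *
go((507,-283,130),84.7)"
```

```text
clock: 8.1
position: [0.5743, 0.0555, 0.1315]
ee_rot: [0.004, 0.694, 0.72, 0.004]
contact_force: [0.6, 0.1, 0.3]
width: 0.0358
gripper_force: 0.0
row [-0.6715 -0.1597  0.0017] spin -0.2294 or 0.2706 | cur [574.3  55.5 131.5] 2.1 q6 -0.06 F [0.6 0.1 0.3] w 35.8 t 8.1
```

```bash
python3 -m creep '[[0.6,-0.1,0,-0.05,-0.023],[0.6,-0.2,-0.04,-0.05,-0.046],[0.6,-0.3,-0.08,-0.05,-0.069],[0.6,-0.4,-0.1,-0.05,-0.092],[0.6,-0.5,-0.12,-0.05,-0.115],[0.6,-0.58,-0.14,-0.05,-0.138],[0.6,-0.67,-0.16,-0.05,-0.161],[0.6,-0.67,-0.16,0,-0.184],[0.6,-0.67,-0.16,0.04,-0.207],[0.6,-0.67,-0.16,0.06,-0.229]]'
python3 - <<'E'
from h import *
go((507,-283,19),84.7)
im=eyes.get_image('scene')
for l in ['slat_a','lower_slat_1']:
    for r in eyes.regions_of('scene',l): print(l,round(r['confidence'],2),r['bbox'],rect(im,r['mask'],.014),rect(im,r['mask'],.046))
a=im['frame'][180:320,200:380,::-1]; cv2.imwrite('pics/s3.png',cv2.resize(a,None,fx=4,fy=4,interpolation=2))
E
```

```text
clock: 9.1
position: [0.5016, -0.2828, 0.0943]
ee_rot: [-0.001, 0.054, 0.999, 0.001]
contact_force: [-0.4, 0.7, 0.2]
width: 0.0512
gripper_force: 0.0
row [-0.0111  0.0004  0.1505] spin -0.0025 or 0.4975 | cur [ 501.6 -282.8   94.3] 83.8 q6 -2.1 F [-0.4  0.7  0.2] w 51.2 t 9.1
slat_a 0.8 [240.4, 197.2, 273.5, 223.1] [586.4  67.1 131.   32.6 -88.1] [566.8  49.8 126.9  31.6 -88.1]
slat_a 0.56 [317.6, 275.2, 344.2, 303.6] [ 499.5 -281.9  107.7   26.9   -6. ] [ 482.5 -288.3  104.3   26.    -6. ]
lower_slat_1 0.53 [226.8, 206.2, 249.2, 222.9] [524.4  94.2  91.4  27.5   2.7] [506.6  76.1  88.5  26.6   2.7]
lower_slat_1 0.48 [238.5, 215.2, 264.8, 237.1] [526.1  24.5  91.6  28.4   1.1] [508.3   8.5  88.7  27.5   1.1]
lower_slat_1 0.28 [308.3, 198.8, 333.8, 228.3] [ 694.2 -100.1  120.2   53.7   29.1] [ 671.2 -112.2  116.5   52.    29.1]
```

View pics/s3.png

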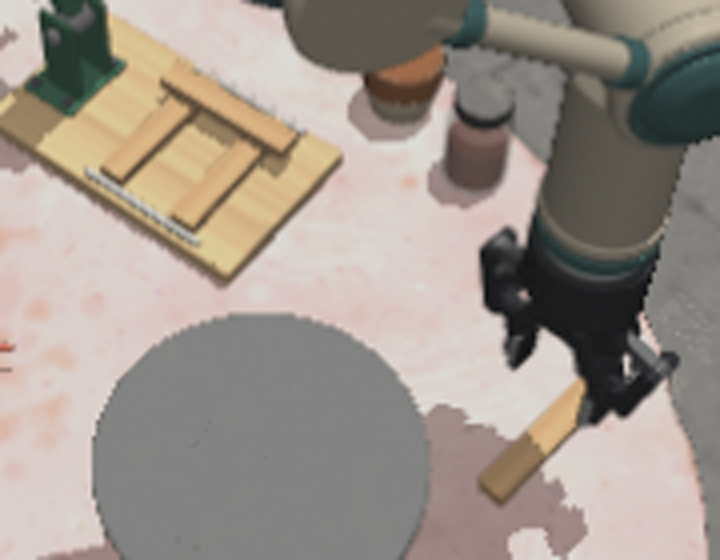

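Slat_b lies across both lower slats at crop (230,108), near their far ends. The gripper straddles slat_a at crop (530,445), so I'll grip it now.

```bash
python3 -m creep '[[0.6,-0.012,0,0.08,-0.0025],[0.6,-0.012,0,0.12,-0.0025],[0.6,-0.012,0,0.146,-0.0025],[0.6,-0.012,0,0.146,-0.0025],[0.1,-0.012,0,0.146,-0.0025],[0.1,-0.012,0,0.146,-0.0025],[0.1,-0.012,0,0.146,-0.0025],[0.1,-0.012,0,0.146,-0.0025]]'; python3 -m creep '[[0.1,0,0,-0.1,0],[0.1,0,0,-0.2,0]]';  python3 -c "
from h import *
go((499,53,110),2)"
```

```text
clock: 10.05
position: [0.5102, -0.2835, 0.0248]
ee_rot: [0.001, 0.048, 0.999, -0.001]
contact_force: [0.2, 0.5, 6.5]
width: 0.0204
gripper_force: 29.8
clock: 10.25
position: [0.5079, -0.2821, 0.1231]
ee_rot: [-0.002, 0.048, 0.999, 0.001]
contact_force: [0.9, -1.6, -0.7]
width: 0.0203
gripper_force: 29.6
row [0.0823 0.6653 0.028 ] spin 0.2291 or -0.2709 | cur [ 507.9 -282.1  123.1] 84.5 q6 -2.1 F [ 0.9 -1.6 -0.7] w 20.3 t 10.25
```

```bash
python3 -m creep '[[0.1,0,0.1,0,0.02],[0.1,0.01,0.2,0,0.043],[0.1,0.02,0.3,0,0.066],[0.1,0.03,0.4,0,0.089],[0.1,0.04,0.5,0,0.112],[0.1,0.06,0.58,0,0.135],[0.1,0.082,0.665,0,0.158],[0.1,0.082,0.665,0,0.181],[0.1,0.082,0.665,0,0.204],[0.1,0.082,0.665,0,0.229]]'; python3 -m creep '[[0.1,0,0,0.03,0],[0.1,0,0,0.06,0],[0.1,0,0,0.06,0]]'
python3 - <<'E'
from h import *
go((499,54,61),2)
im=eyes.get_image('scene')
for l in ['slat_a']:
    for r in eyes.regions_of('scene',l): print(l,round(r['confidence'],2),r['bbox'],rect(im,r['mask'],.014),rect(im,r['mask'],.046),rect(im,r['mask'],.082))
a=im['frame'][170:270,200:320,::-1]; cv2.imwrite('pics/s4.png',cv2.resize(a,None,fx=5,fy=5,interpolation=2))
E
```

```text
clock: 11.25
position: [0.4999, 0.0529, 0.1235]
ee_rot: [0.0, 0.681, 0.732, 0.0]
contact_force: [-0.1, -0.3, 0.4]
width: 0.0204
gripper_force: 29.6
clock: 11.55
position: [0.4986, 0.0521, 0.0919]
ee_rot: [-0.002, 0.68, 0.734, -0.001]
contact_force: [-0.8, -0.6, -1.4]
width: 0.0209
gripper_force: 29.6
row [0.0038 0.0014 0.0618] spin 0.0066 or -0.4934 | cur [498.6  52.1  91.9] 4.4 q6 -0.11 F [-0.8 -0.6 -1.4] w 20.9 t 11.55
slat_a 0.56 [240.7, 212.9, 259.7, 226.7] [534.4  51.5  63.4  26.8 -85.3] [516.3  34.7  61.5  25.9 -85.3] [496.   15.8  59.2  25.  -85.3]
slat_a 0.53 [251.1, 202.7, 273.4, 223.3] [589.8  50.4  97.2  36.7 -89.2] [570.1  33.6  94.2  35.5 -89.2] [547.8  14.8  90.8  34.2 -89.2]
```

View pics/s4.png

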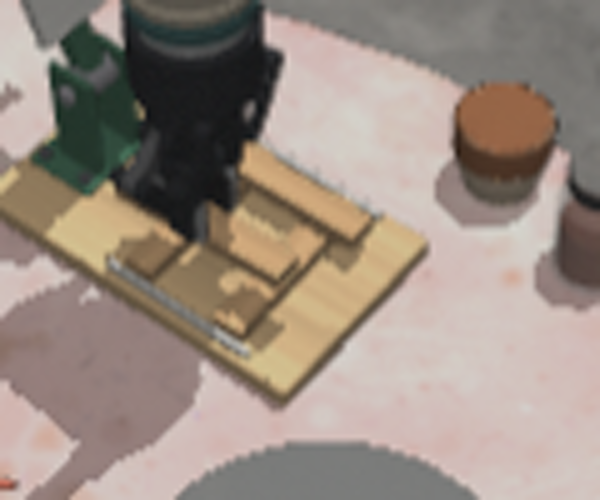

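```bash
python3 -m creep '[[0.1,-0.002,0.001,0.03,0.006],[0.1,-0.002,0.001,0.05,0.006],[0.1,-0.002,0.001,0.058,0.006],[0.1,-0.002,0.001,0.062,0.006],[0.1,-0.002,0.001,0.064,0.006],[0.1,-0.002,0.001,0.064,0.006]]';  python3 -m creep '[[0.1,0,0,0.003,0],[0.1,0,0,0.003,0]]'; python3 -m creep '[[0.1,0,0,0.003,0],[0.1,0,0,0.003,0]]'
```

```text
clock: 12.25
position: [0.5011, 0.0511, 0.0615]
ee_rot: [0.0, 0.693, 0.721, 0.0]
contact_force: [-0.9, -0.7, 0.8]
width: 0.0203
gripper_force: 29.6
clock: 12.45
position: [0.5009, 0.0511, 0.0599]
ee_rot: [0.0, 0.693, 0.721, 0.0]
contact_force: [-0.2, -0.4, -0.6]
width: 0.0204
gripper_force: 29.6
clock: 12.65
position: [0.5007, 0.0511, 0.0582]
ee_rot: [-0.0, 0.693, 0.721, -0.0]
contact_force: [0.2, -0.1, 1.0]
width: 0.0208
gripper_force: 29.6
```

```bash
python3 -m creep '[[0.1,0,0,0.003,0],[0.1,0,0,0.003,0]]'; python3 -m creep '[[0.1,0,0,0.002,0],[0.1,0,0,0.002,0]]'
```

```text
clock: 12.85
position: [0.501, 0.0511, 0.0569]
ee_rot: [0.0, 0.693, 0.721, 0.0]
contact_force: [1.2, 0.2, 1.0]
width: 0.0203
gripper_force: 29.7
clock: 13.05
position: [0.501, 0.0511, 0.0568]
ee_rot: [0.0, 0.693, 0.721, 0.0]
contact_force: [-2.2, 0.6, 7.7]
width: 0.0206
gripper_force: 30.6
```

```bash
python3 -m creep '[[0.1,0,0,-0.002,0],[0.42,0,0,-0.002,0],[0.42,0,0,-0.002,0],[0.42,0,0,-0.002,0],[0.42,0,0,-0.004,0],[0.42,0,0,-0.02,0],[0.42,0,0,-0.08,0],[0.42,0,0,-0.15,0],[0.42,0,0,-0.25,0],[0.42,0,0,-0.35,0]]'; python3 -m creep '[[0.42,0,0,-0.1,0],[0.42,0,0,-0.2,0],[0.6,0,0,-0.35,0],[0.6,0,0,-0.35,0],[0.6,0,0,-0.35,0]]'; python3 -c "
from h import *
go((573,250,395),92)"
```

```text
clock: 14.05
position: [0.5002, 0.0511, 0.2328]
ee_rot: [-0.0, 0.693, 0.721, -0.0]
contact_force: [1.2, 0.6, -0.9]
width: 0.0359
gripper_force: 0.0
clock: 14.55
position: [0.5021, 0.051, 0.411]
ee_rot: [0.004, 0.693, 0.721, 0.003]
contact_force: [0.6, 0.2, -1.2]
width: 0.0511
gripper_force: 0.0
row [0.3922 0.1568 0.0333] spin -0.2494 or 0.2506 | cur [502.1  51.  411. ] 2.2 q6 -0.08 F [ 0.6  0.2 -1.2] w 51.1 t 14.55
```

```bash
python3 -m creep '[[0.6,0.05,0.02,0,-0.023],[0.6,0.1,0.04,0,-0.046],[0.6,0.18,0.06,0,-0.069],[0.6,0.26,0.1,0,-0.092],[0.6,0.34,0.13,0,-0.115],[0.6,0.392,0.157,0,-0.138],[0.6,0.392,0.157,0,-0.161],[0.6,0.392,0.157,0,-0.184],[0.6,0.392,0.157,0,-0.207],[0.6,0.392,0.157,0,-0.23]]'; python3 -m creep '[[0.6,0,0,0,-0.02],[0.6,0,0,0,-0.02],[0.6,0,0,0,-0.02]]'
python3 - <<'E'
from h import *
go((573,250,350),92)
T=[]
for n in ['top','scene']:
    im=eyes.get_image(n)
    for l,z in [('press_grip',.298),('press_hinge',.091),('press_pad_mid',.2226)]:
        for r in eyes.place_of(n,l): print(n,l,round(r['confidence'],2),np.round(r['centre'],1),np.round(at_z(im,r['centre'],z)*1000))
    print('exp',np.round(proj(im,(.528,.248,.298)),1))
    u=proj(im,(.535,.15,.2)).astype(int); a=im['frame'][max(0,u[1]-75):u[1]+75,u[0]-65:u[0]+65,::-1]; T.append(cv2.resize(a,(390,450),interpolation=2))
cv2.imwrite('pics/c5.png',np.hstack(T))
E
```

```text
clock: 15.55
position: [0.5712, 0.2499, 0.4042]
ee_rot: [-0.001, 0.04, 0.999, -0.0]
contact_force: [-0.6, -0.1, 1.1]
width: 0.0513
gripper_force: 0.0
clock: 15.85
position: [0.5714, 0.2498, 0.4049]
ee_rot: [-0.001, -0.018, 1.0, -0.0]
contact_force: [-0.0, 1.2, 0.4]
width: 0.0509
gripper_force: 0.0
row [-0.0034  0.0003  0.1099] spin 0.0002 or -0.4998 | cur [571.4 249.8 404.9] 92.1 q6 -1.31 F [-0.   1.2  0.4] w 50.9 t 15.85
top press_grip 0.94 [150.6 188.5] [535. 252. 298.]
top press_hinge 0.69 [195.4 202.4] [537. 171.  91.]
top press_hinge 0.55 [221.4 209.3] [513.  95.  91.]
exp [152.1 191.4]
scene press_grip 0.66 [192.1 122.1] [531. 251. 298.]
scene press_grip 0.36 [241.5 212.3] [379. -70. 298.]
scene press_hinge 0.94 [218.4 181.7] [542. 181.  91.]
scene press_hinge 0.2 [242.6 210.7] [504.  47.  91.]
scene press_pad_mid 0.78 [218.2 155.2] [534. 160. 223.]
exp [191.9 123.1]
```

View pics/c5.png

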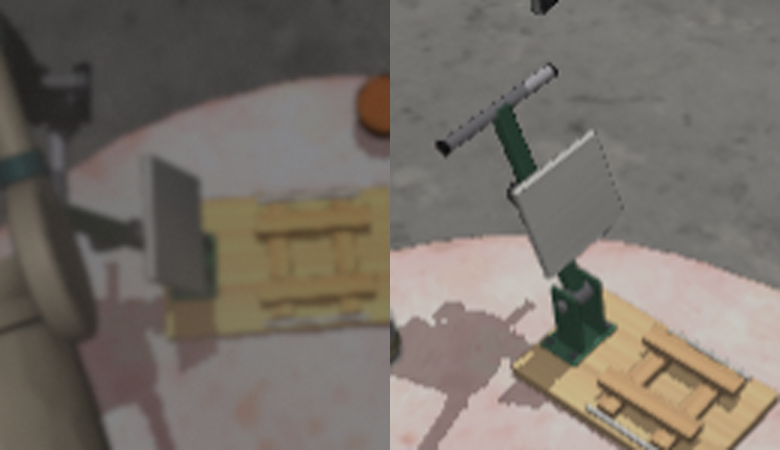

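The frame is laid: two upper slats crossing both lower ones. The gripper is over the far half of the handle, whose middle is about (533,251,298) mm. I'll descend and grip it.

```bash
python3 -m creep '[[0.6,-0.008,0.002,0.07,0],[0.6,-0.008,0.002,0.14,0],[0.6,-0.008,0.002,0.19,0],[0.6,-0.008,0.002,0.224,0],[0.6,-0.008,0.002,0.224,0],[0.6,-0.008,0.002,0.224,0]]'; python3 -m creep '[[0,0,0,0,0],[0,0,0,0,0],[0,0,0,0,0],[0,0,0,0,0],[0,0,0,0,0]]' 30
```

```text
clock: 16.85
position: [0.5759, 0.2511, 0.2942]
ee_rot: [0.0, -0.019, 1.0, 0.0]
contact_force: [0.4, -0.1, 0.8]
width: 0.0514
gripper_force: 0.0
clock: 17.35
position: [0.5762, 0.2518, 0.295]
ee_rot: [0.001, -0.019, 1.0, 0.001]
contact_force: [0.4, 2.4, 4.3]
width: 0.0133
gripper_force: 29.5
```

```bash
python3 -c "
import numpy as np
p=lambda t:np.array([220*np.sin(.35-t),-220*np.cos(.35-t)])/500
g=[[0,.03]+[.03+.08*i for i in range(1,9)],[.67+.08*i for i in range(0,10)],[1.39+.06*i for i in range(0,8)],[1.81,1.84,1.87,1.9,1.92,1.95]]
for k in g:
    print('from',k[0]); print([ '%.2f: %.3f,%.3f'%((t,)+tuple(p(t)-p(k[0]))) for t in k])
"
```

```text
from 0
['0.00: 0.000,0.000', '0.03: -0.012,-0.004', '0.11: -0.046,-0.014', '0.19: -0.081,-0.021', '0.27: -0.116,-0.025', '0.35: -0.151,-0.027', '0.43: -0.186,-0.025', '0.51: -0.221,-0.021', '0.59: -0.255,-0.014', '0.67: -0.289,-0.004']
from 0.67
['0.67: 0.000,0.000', '0.75: -0.033,0.012', '0.83: -0.065,0.027', '0.91: -0.095,0.045', '0.99: -0.124,0.065', '1.07: -0.152,0.087', '1.15: -0.177,0.111', '1.23: -0.201,0.137', '1.31: -0.222,0.165', '1.39: -0.241,0.195']
from 1.39
['1.39: 0.000,0.000', '1.45: -0.013,0.023', '1.51: -0.024,0.047', '1.57: -0.034,0.072', '1.63: -0.042,0.097', '1.69: -0.049,0.122', '1.75: -0.054,0.148', '1.81: -0.058,0.174']
from 1.81
['1.81: 0.000,0.000', '1.84: -0.001,0.013', '1.87: -0.002,0.026', '1.90: -0.003,0.040', '1.92: -0.003,0.048', '1.95: -0.003,0.061']
```

```bash
python3 -m creep '[[0,0,-0.012,-0.004,0],[0,0,-0.046,-0.014,0],[0,0,-0.081,-0.021,0],[0,0,-0.081,-0.021,0]]'
```

```text
clock: 17.75
position: [0.5776, 0.2085, 0.3057]
ee_rot: [0.001, -0.018, 1.0, -0.0]
contact_force: [-0.8, 3.9, 5.9]
width: 0.0128
gripper_force: 30.5
```

```bash
python3 -m creep '[[0,0,-0.035,-0.004,0],[0,0,-0.07,-0.006,0],[0,0,-0.105,-0.004,0],[0,0,-0.14,0,0],[0,0,-0.174,0.007,0],[0,0,-0.208,0.017,0],[0,0,-0.208,0.017,0]]'; python3 -m creep '[[0,0,-0.033,0.012,0],[0,0,-0.065,0.027,0],[0,0,-0.095,0.045,0],[0,0,-0.124,0.065,0],[0,0,-0.124,0.065,0]]'
```

```text
clock: 18.45
position: [0.581, 0.1035, 0.2948]
ee_rot: [-0.001, -0.018, 1.0, -0.001]
contact_force: [-0.0, 1.5, 3.3]
width: 0.0132
gripper_force: 30.8
clock: 18.95
position: [0.5831, 0.0423, 0.2612]
ee_rot: [-0.001, -0.018, 1.0, -0.001]
contact_force: [-0.6, 2.4, 2.3]
width: 0.0128
gripper_force: 31.0
```

```bash
python3 -m creep '[[0,0,-0.028,0.022,0],[0,0,-0.053,0.046,0],[0,0,-0.077,0.072,0],[0,0,-0.098,0.1,0],[0,0,-0.117,0.13,0],[0,0,-0.117,0.13,0]]'; python3 -m creep '[[0,0,-0.013,0.023,0],[0,0,-0.024,0.047,0],[0,0,-0.034,0.072,0],[0,0,-0.042,0.097,0],[0,0,-0.049,0.122,0],[0,0,-0.054,0.148,0],[0,0,-0.054,0.148,0]]'; python3 -c "
from h import *
go((585,-47,90),92)
for n in ['top','scene']:
    im=eyes.get_image(n);save(im,n+'6.png')
    for l in ['press_grip','press_hinge','slat_a','lower_slat_1']:
        for r in eyes.place_of(n,l): print(n,l,round(r['confidence'],2),np.round(r['centre'],1),np.round(at_z(im,r['centre'],.128 if 'grip' in l else .091)*1000))
a=cv2.imread('pics/scene6.png')[120:260,180:340]; b=cv2.imread('pics/top6.png')[140:240,170:290]
cv2.imwrite('pics/c6.png',np.hstack([cv2.resize(a,(480,420),interpolation=2),cv2.resize(b,(310,420),interpolation=2)]))
"
```

```text
clock: 19.55
position: [0.5853, -0.0151, 0.1957]
ee_rot: [-0.001, -0.019, 1.0, -0.0]
contact_force: [-2.4, 1.7, 2.6]
width: 0.0131
gripper_force: 30.5
clock: 20.25
position: [0.5866, -0.041, 0.1223]
ee_rot: [-0.001, -0.019, 1.0, 0.0]
contact_force: [-2.3, 2.5, 2.8]
width: 0.0129
gripper_force: 30.2
row [ 0.0035 -0.012   0.0645] spin 0.0005 or -0.4995 | cur [586.6 -41.  122.3] 92.2 q6 -1.8 F [-2.3  2.5  2.8] w 12.9 t 20.25
top press_grip 0.94 [269.6 193.6] [546. -47. 128.]
top press_hinge 0.59 [194.9 201.4] [540. 172.  91.]
top slat_a 0.69 [144.2 259.9] [376. 319.  91.]
scene press_grip 0.78 [276.6 211. ] [542. -47. 128.]
scene press_grip 0.74 [250.  211.3] [494.   9. 128.]
scene press_hinge 0.67 [218.  186.9] [525. 167.  91.]
scene slat_a 0.65 [240.7 222.4] [469.  23.  91.]
scene lower_slat_1 0.51 [252.5 224.3] [485.  -7.  91.]
scene lower_slat_1 0.44 [240.6 212.1] [496.  49.  91.]
```

View pics/c6.png

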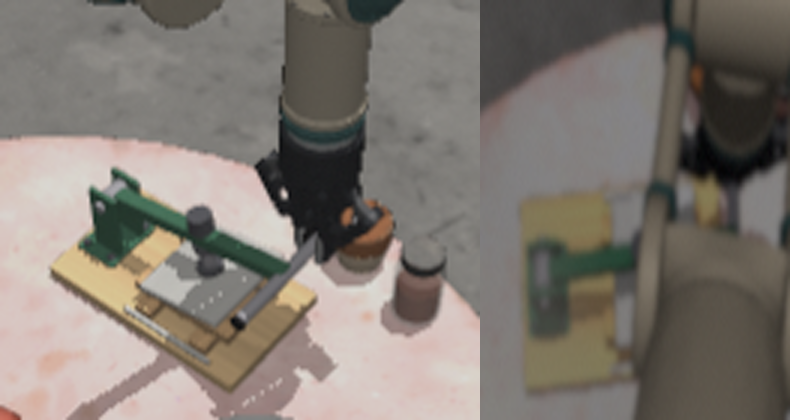

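The gauge sleeve is clearly visible at crop (200,215), and the pad is just above the frame. I'll press in small steps.

```bash
python3 -m creep '[[0,0,-0.002,0.015,0],[0,0,-0.003,0.03,0],[0,0,-0.003,0.03,0]]'; python3 -m creep '[[0,0,-0.001,0.01,0],[0,0,-0.001,0.018,0],[0,0,-0.001,0.018,0]]';python3 -m creep '[[0,0,-0.001,0.01,0],[0,0,-0.001,0.018,0],[0,0,-0.001,0.018,0],[0,0,-0.001,0.018,0]]'; python3 -c "
from h import *
im=eyes.get_image('scene');save(im,'scene7.png')
a=im['frame'][160:250,195:300,::-1]; cv2.imwrite('pics/c7.png',cv2.resize(a,None,fx=6,fy=6,interpolation=2))
"
```

```text
clock: 21.05
position: [0.5867, -0.0426, 0.1092]
ee_rot: [-0.0, -0.019, 1.0, -0.0]
contact_force: [-4.7, 2.1, 3.0]
width: 0.0127
gripper_force: 30.5
clock: 21.35
position: [0.5868, -0.0432, 0.1008]
ee_rot: [-0.0, -0.019, 1.0, -0.0]
contact_force: [-5.1, 0.7, 6.7]
width: 0.0127
gripper_force: 30.9
clock: 21.75
position: [0.5867, -0.0435, 0.0924]
ee_rot: [-0.0, -0.019, 1.0, -0.0]
contact_force: [-5.4, 1.3, 6.1]
width: 0.0127
gripper_force: 31.2
```

View pics/c7.png

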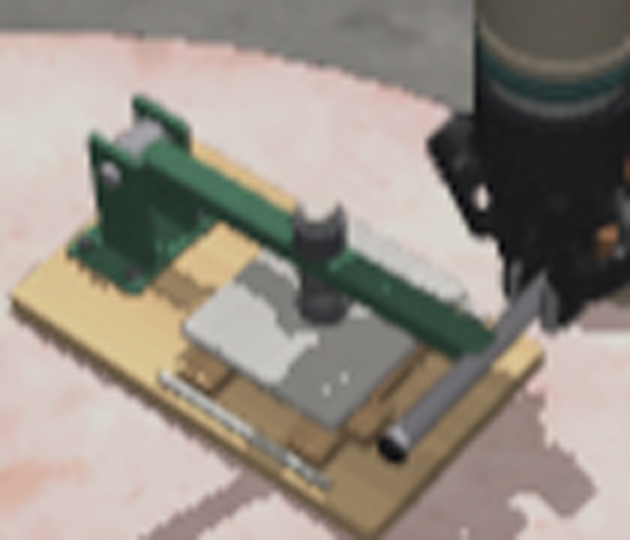

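The pad lies flat on the upper slats. White pin shows above the sleeve at crop (320,205), with hardly any green yet. By handle travel that is about 7 mm, so roughly 5 mm more handle travel is needed.

```bash
python3 -m creep '[[0,0,0,0.006,0],[0,0,0,0.011,0],[0,0,0,0.011,0],[0,0,0,0.011,0],[0,0,0,0.011,0]]'; python3 -c "
from h import *
im=eyes.get_image('scene');save(im,'scene8.png')
a=im['frame'][180:225,225:275,::-1]; cv2.imwrite('pics/c8.png',cv2.resize(a,None,fx=11,fy=11,interpolation=cv2.INTER_NEAREST))
"
```

```text
clock: 22.3
position: [0.5868, -0.0436, 0.0871]
ee_rot: [-0.0, -0.019, 1.0, -0.0]
contact_force: [-6.2, 0.8, 7.8]
width: 0.0131
gripper_force: 31.4
```

View pics/c8.png

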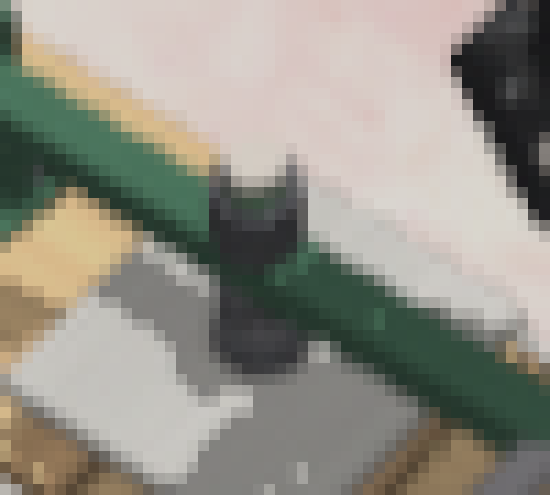

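A green band now shows between the sleeve rim and the white tip, at crop (258,192), with no red. One quick numeric check of the band before handing in.

```bash
python3 -c "
from h import *
for f in ['scene7','scene8']:
    im=cv2.imread('pics/%s.png'%f)[:,:,::-1]
    print(f); 
    for c in (247,248,249): print([im[r,c].tolist() for r in range(193,203)])
im=eyes.get_image('scene')
b=np.array([.535,.053,0]); 
for h in (0,.006,.01,.014): print(h,proj(im,b+[0,0,.13+h]))
r=eyes.regions_of('scene','press_foot')
for x in r: print(x['confidence'],x['bbox'])
go((587,-44,87),92)
"
```

```text
scene7
[[212, 204, 195], [212, 204, 194], [211, 203, 194], [173, 167, 159], [87, 90, 83], [73, 81, 77], [70, 71, 74], [47, 46, 49], [45, 45, 48], [45, 45, 47]]
[[210, 203, 194], [211, 203, 194], [208, 200, 192], [166, 159, 154], [92, 90, 87], [81, 82, 83], [70, 71, 75], [47, 48, 50], [47, 46, 49], [45, 45, 48]]
[[211, 203, 194], [209, 201, 192], [183, 176, 168], [126, 121, 116], [84, 89, 82], [70, 79, 75], [64, 65, 68], [46, 46, 49], [46, 46, 48], [45, 44, 47]]
scene8
[[211, 204, 195], [211, 204, 195], [211, 204, 195], [180, 173, 166], [107, 109, 100], [61, 76, 63], [64, 70, 69], [64, 64, 68], [45, 45, 48], [45, 46, 47]]
[[211, 203, 194], [212, 204, 195], [211, 203, 194], [179, 172, 164], [104, 106, 97], [60, 79, 64], [65, 74, 70], [65, 65, 69], [46, 47, 49], [46, 46, 47]]
[[211, 203, 194], [212, 204, 195], [208, 200, 192], [165, 159, 152], [82, 88, 79], [69, 83, 74], [79, 84, 84], [67, 68, 71], [46, 46, 48], [44, 45, 46]]
0 [247.83617256 194.73927631]
0.006 [247.7756552 193.3678823]
0.01 [247.73506914 192.44799103]
0.014 [247.69428863 191.52356031]
0.92 [226.5, 194.5, 273.0, 230.3]
row [-0.0004 -0.0008  0.0003] spin 0.0006 or -0.4994 | cur [586.8 -43.6  87.2] 92.2 q6 -1.8 F [-6.5  1.4  6.9] w 13.0 t 22.45
```

By lever geometry the foot is in about 10.6 mm, and the pixel rows agree: shaded white, then green, no red. I'll ease up 1 mm at the handle and hand in.

```bash
python3 -m creep '[[0,0,0,-0.002,0],[0,0,0,-0.002,0],[0,0,0,-0.002,0],[0,0,0,-0.002,0],[0,0,0,-0.002,0]]'; python3 -c "
from rig import manip
print(manip.sign_off())"
```

```text
clock: 22.95
position: [0.5868, -0.0436, 0.0881]
ee_rot: [-0.0, -0.019, 1.0, -0.0]
contact_force: [-5.4, 0.8, 7.3]
width: 0.0126
gripper_force: 31.3
the job is handed in; nothing more can be done
None
```

I handed the job in at about 23 s: both loose slats lie across the lower two as a square frame, and the arm is holding the lever down. By handle height about 10 mm of the gauge pin stands out; the last picture, taken 1 mm of handle travel lower, showed green and no red.

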